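Turn the lid over, close the specimen cell and clamp it

TASK

The specimen cell is loaded; close it. Its lid lies beside it with the sealing face up: turn it over, seat it squarely and fully home in the mouth of the cell without forcing it, then press the toggle clamp's handle all the way down until it has gone over centre and the clamp's rubber foot holds the lid down by itself. Leave the other things on the table where they are.

Things in the scene. Friction and masses are not known exactly. Their poses are not given: they have to be found in the camera images.
- lid: aluminium slab 64 (its x) x 84 (y) x 14 mm with square side faces, about 0.2 kg, the same either way round; stands on a 64 x 14 mm end face. Origin: centre of the smooth outer face; z runs from there out of the sealing face, so it points up at the start (lying on the outer face, sealing face up) and straight down when the cell is closed, lid x along cell x
- lid_seal (a point): centre of the gasket's surface, on the lid's z axis 16 mm from the outer face; meets cell_mouth when home. The sealing face has a black rubber gasket 58 x 78 mm, 2 mm thick, and on it a raised rim (plug) 48.5 x 68.5 mm that stands 5 mm above the gasket (21 mm in all)
- cell: fixed open aluminium box 60 (x) x 80 (y) mm outside, rim 32 mm above the table, on a base plate 76 mm wide (x), 8 mm thick, from y = -52 to +118 mm; two hose barbs (z = 18 mm, out to x = -43 mm) in front. Clamp bracket 31 mm wide at y = 57 to 109 mm, up to z = 84; the open clamp's raised arm reaches z = 136 mm, at y = 50 to 92 mm. Origin: on the table under the box's centre, z up
- cell_mouth (a point): centre of the cell's mouth (50 x 70 mm along the cell's x and y, 2 mm chamfer) at the height of its rim, 32 mm above the table
- clamp_handle (a joint): toggle clamp's handle, rad: 0 = open (1.10 above level, as at the start), 1.33 = fully down on its stop, 0.23 below level, pointing to the cell's +y. Pivot axis along the cell's x through y = 100, z = 74 mm of its frame. Pressing it down lowers the arm; from about 0.95 a spring resists (up to 10 N at the grip), dead centre is at 1.2, beyond it locks itself. It stays where left while open
- handle_grip (a point): middle of the handle's black round grip (15 mm thick, 46 mm long), 52 mm from the handle's pivot; at the start about 121 mm above the table
- clamp_foot: round rubber foot (16 mm) under the end of the clamp's steel arm, sprung, 66 mm from the arm's pivot (cell's frame: y = 66, z = 64 mm); the handle drives the arm. It comes down on the centre of the lid's outer face, 48 mm above the table; raised at the start. Origin: centre of its lower face
- marker_pen: bystander: black marker 15 x 128 mm lying between the lid and the cell, its length roughly along the robot's x; origin under its centre
- sample_dish: bystander: clear round dish 56 mm wide, 12 mm high; origin under its centre
- clamp_fork: bystander: black forked table clamp 28 x 56 x 9 mm; origin under its centre
- post_1: bystander: upright steel post 13 mm thick, 50 mm high; origin under its centre
- vial_0: bystander: capped glass vial 21 mm wide, 44 mm high, standing; origin under its centre

How it is judged:
On the way:
1. the lid sits home in the cell's mouth, sealing face down, while the clamp is still open (distance between lid_seal and cell_mouth below 0.003 m and angle between lid's own z axis and vertical above 3.08 rad and value of joint clamp_handle below 0.6 rad), for 0.2 s.
At the end, for the whole second after the job is handed in: the lid lies sealing face down in the cell's mouth, its seal centre within 3 mm of the mouth's centre and level within 3.5 degrees, at rest; the clamp handle is down past dead centre (over 1.26 rad) and the foot presses on the lid with more than 3 N (distance between lid_seal and cell_mouth below 0.003 m and angle between lid's own z axis and vertical above 3.08 rad and value of joint clamp_handle above 1.26 rad and contact force between clamp_foot and lid above 3 N and linear speed of lid below 0.01 m/s); the robot touches nothing.
It fails at once if the lid is forced against the cell (over 60 N) (contact force between lid and cell above 60 N).
It fails at once if a bystander is shifted by more than 30 mm (distance of any of marker_pen, sample_dish, clamp_fork, post_1, vial_0 from where it was at the start of the episode above 0.03 m).
It also fails if it takes over 72 s, if anything falls off the work surface, if the arm or the gripper's body presses on something with over 40 N, if the wrist force passes 120 N, or if a joint passes its speed limit or range.

ROBOT

A 6-joint arm with a two-finger parallel gripper is mounted at the origin on a cart in front of the work surface, level with it; the furniture and walls round the work are solid. World frame = base frame: x ahead of the robot, y to its left, z up, the work surface at z = 0. Lengths are in m, angles in rad, forces in N, time in s.
With the tool pointing down it reaches from about 0.375 to 0.9 m from the base axis. Payload 3.1 kg.
Tool frame: the origin (TCP) lies midway between the tips of the shut fingers; the grasp point (between the pads) lies 19 mm behind it; z points along the fingers, y is the line along which they close (so a half turn about z gives the same grasp; the last joint's range is limited). The gripper opens to 87 mm and grips with 3 to 60 N. Pads are 19 mm wide; open, the fingers measure 117 mm over their backs; the gripper's body (75 mm by 190 mm) begins 51 mm behind the grasp point.
Start: joints at [-1.528, 0.527, 1.433, -0, 1.181, -0.178], TCP at [0.138, -0.61, 0.223] pointing down, gripper open.
Joint ranges: [-3.08, 3.08], [-0.75, 2.2], [0.22, 2.44], [-1.43, 4.57], [0, 2.65], [-2.85, 2.85]. Speed limits (rad/s): [2.79, 2.79, 3.14, 3.14, 3.14, 3.14].

INTERFACE

Orientations are given as a 3x3 rotation matrix whose columns are the frame's x, y, z axes.
In Python, from rig import robot gives the robot as it stands.
- The arm moves only by the tool move_arm, never from a script. Its argument "commands" is a list of rows, each a list of 7 numbers: the shift along the tool's x, y, z normalised to -1 to 1, where 1 is 60 mm, then the turn, a rotation vector about the tool's x, y, z normalised to -1 to 1, where 1 is 120 degrees, then the opening, from 0 (shut) to 1 (fully open). A call has 1 to 12 rows; each row shifts and turns the commanded pose from where the row before left it, along the tool's axes as they then stand; what a row does not reach is not made up. A row lasts 1/8 s, in which the tool goes at most 62.5 mm and 10.7 degrees, less where a joint would pass 70% of its speed; a pose out of reach is approached as far as the arm can. A call with a number of a shift or a turn outside -1 to 1 is refused whole. A call with a gripper value outside its range is refused whole. The fingers move at their own pace and stop on an object; "newtons" is the grip in N (left out, the last holds). Time passes only in rows, so rows that do not move let the fingers close. It gives the time, the measured TCP pose, the force, the opening and the grip force at its end, in the units of the state.
- robot.get_state(): the state, without advancing time (a new reading comes with each control period).
- robot.get_image(name): name is "scene" or "top"; returns (picture, depth): 420x560x3 uint8, blue, green, red; 420x560 float32, m along the optical axis (not along the pixel's ray), 0 where there is no reading.
- robot.calibration(name): a dict with "K" (3x3 intrinsics, pixels), "rvec" (rotation vector, rad) and "tvec" (3), from world to camera coordinates, as OpenCV has them. Camera axes: x right, y down, z forward; pixel columns grow to the right and rows downward; lengths in m; the calibration is good to about 2 mm. A picture is of the moment at which its call begins. calibration takes no time and is no camera call.
- robot.sign_off(): hands the job in; it is judged then, once.
The state is a dict: "time": time; "qpos": joint angles; "qd": joint speeds; "effort": joint torques, N m; "eef_pos": TCP position; "ee_rot": TCP orientation; "ft_force": force on the tool from outside, world axes, zero at the start; "moment": the same for the moment, N m; "opening": finger opening in m; "finger_force": force on a finger pad.
Only numpy, scipy, OpenCV 4.12 (cv2) and the standard library are available. Lean on these libraries where they do the work, as an engineer would, in place of code of your own. Each camera call takes 0.05 s, during which the arm holds its last target. There are 200 camera calls.

## Working session

There is one attempt and no reset: what is moved stays moved. The work goes in short steps, Python scripts to look and compute and a tool call to move; the robot and the scene stay as the last step left them, time stands still between calls to the robot, and variables do not carry over. Pictures are saved under pics/ and viewed, at most 10 in all, crops included, and the job is handed in when it is done.

Besides the shell and the picture viewer there is one more tool, called as a command line: name --pt "numbers of a row" for each row, then --argument value for the rest. move_arm: Moves the arm, as the interface text tells. Its arguments: {"type":"object","properties":{"commands":{"type":"array"},"newtons":{"type":"number"}},"required":["commands"]}

```bash
mkdir -p pics; cat > h.py <<'E'
from rig import robot
import numpy as np, cv2
def cal(n):
    c=robot.calibration(n);return np.array(c["K"]),cv2.Rodrigues(np.array(c["rvec"],float))[0],np.array(c["tvec"],float).ravel()
def ray(n,u,v,z):
    K,R,t=cal(n);d=R.T@np.linalg.inv(K)@np.array([u,v,1.]);o=-R.T@t
    return o+d*(z-o[2])/d[2]
def cloud(n,dep):
    K,R,t=cal(n);v,u=np.indices(dep.shape)
    p=np.stack([(u-K[0,2])/K[0,0]*dep,(v-K[1,2])/K[1,1]*dep,dep],-1)
    return (p-t)@R
def proj(n,p):
    K,R,t=cal(n);q=K@(R@np.array(p)+t);return q[:2]/q[2]
E
python3 - <<'E'
from h import *
for n in("top","scene"):
    im,d=robot.get_image(n);cv2.imwrite(f"pics/{n}0.png",im);np.savez(f"{n}0.npz",im=im,d=d)
    K,R,t=cal(n);print(n,K[0,0],-R.T@t,R[2])
s=robot.get_state();print(s)
E
```

```text
top 495.84173858795225 [ 0.47337678 -0.11772438  1.19824581] [ 0.07736392  0.0015881  -0.99700166]
scene 512.5135417458762 [ 0.10476122 -0.73135616  0.93159916] [ 0.42027813  0.54073486 -0.72867833]
{'time': 0.1, 'qpos': array([-1.52750999e+00,  5.28412701e-01,  1.43374663e+00,  3.88955858e-05,
        1.18138282e+00, -1.78493901e-01]), 'qd': array([-0.00057092, -0.00028946, -0.00231123, -0.00198134, -0.00072055,
       -0.00061459]), 'effort': array([-5.37683331e-05, -4.40986061e+01, -1.77151144e+01,  6.35189912e-02,
        5.34148165e-02, -3.87946579e-05]), 'eef_pos': array([ 0.13749438, -0.60903343,  0.22165397]), 'ee_rot': array([[ 9.75510667e-01,  2.19952124e-01, -4.84103025e-05],
       [ 2.19951798e-01, -9.75508794e-01,  1.94922578e-03],
       [ 3.81511673e-04, -1.91213847e-03, -9.99998099e-01]]), 'ft_force': array([-0.22807156,  1.10748848, -0.17970987]), 'moment': array([-0.0233472 ,  0.00130663, -0.02699992]), 'finger_force': 0.0, 'opening': 0.08713566764632627}
```

View pics/top0.png

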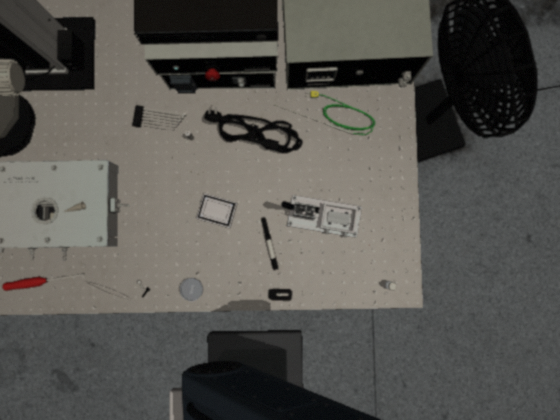

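View pics/scene0.png

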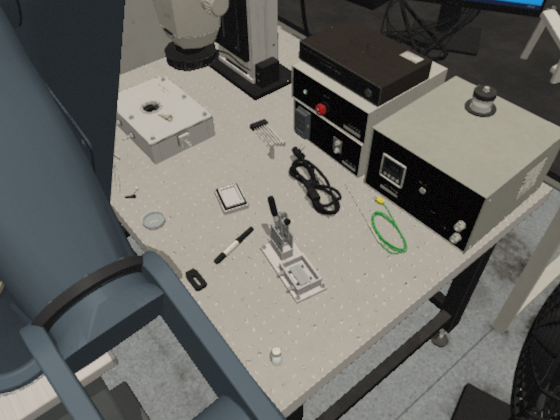

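The top view shows the lid at about (217,210), the cell at (325,217) with its handle pointing left to (270,206), the pen at (269,243), the dish at (191,289), the fork at (280,295) and the vial at (390,285). The scene view agrees with this.

```bash
python3 - <<'E'
from h import *
z=np.load("top0.npz");im=z["im"]
c=im[180:260,190:380];cv2.imwrite("pics/crop0.png",cv2.resize(c,None,fx=4.2,fy=4.2,interpolation=cv2.INTER_CUBIC))
P=cloud("top",z["d"])
# heights
def rect(mask,n,zh):
    cs,_=cv2.findContours(mask.astype(np.uint8),cv2.RETR_EXTERNAL,cv2.CHAIN_APPROX_NONE)
    c=max(cs,key=cv2.contourArea)
    w=np.array([ray(n,*p,zh)[:2] for p in c.reshape(-1,2)],np.float32)
    return cv2.minAreaRect(w)
sub=np.zeros(im.shape[:2],bool);sub[185:240,190:245]=1
print("table z",np.median(P[225:240,195:230,2]),"lid z",P[205:215:3,205:230:4,2].round(3))
print("lid by height",rect(sub&(P[...,2]>0.007)&(P[...,2]<.05),"top",.014))
g=im.max(2);print(g[205:216:5,195:240])
sub[:]=0;sub[190:245,280:370]=1
print("rim pts",rect(sub&(P[...,2]>0.025)&(P[...,2]<.04),"top",.032))
print("base",rect(sub&(P[...,2]>0.004),"top",.008))
E
```

```text
table z 0.0005280908237891971 lid z [[0.021 0.02  0.014 0.019 0.017 0.02  0.023]
 [0.016 0.017 0.02  0.012 0.018 0.015 0.019]
 [0.018 0.017 0.014 0.016 0.017 0.017 0.024]
 [0.022 0.016 0.015 0.019 0.018 0.017 0.021]]
lid by height ((0.572281539440155, 0.04099284112453461), (0.08504101634025574, 0.06392776221036911), 73.07013702392578)
[[134 136 135 135 123  97  66  86 129 145 140 146 158 163 162 161 161 162
  161 159 161 162 162 161 162 158 157 156 154 147 135 138 149 147 147 151
  143 109  55  62  96 117 128 140 141]
 [137 133 124 114 100  76 107 146 148 143 156 161 161 161 161 161 160 161
  161 162 162 161 163 163 162 163 163 163 162 164 162 160 156 150 151 132
   79  52  91 119 118 134 141 142 143]
 [128 117  98  71  75 118 145 151 145 145 144 151 158 159 158 157 160 162
  163 162 165 163 163 164 163 163 162 164 163 161 154 139 139 145 119  64
   66 100 118 125 135 140 140 142 141]]
rim pts ((0.5469555258750916, -0.2490798383951187), (0.08048687875270844, 0.0633319765329361), 79.45708465576172)
base ((0.5559877157211304, -0.20706026256084442), (0.19544526934623718, 0.0822393149137497), 78.6025619506836)
```

View pics/crop0.png

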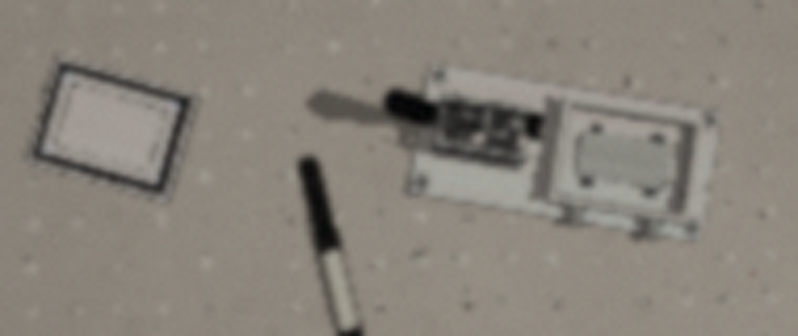

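The crop shows the lid's dark gasket ring with corners near (60,65), (188,100), (162,190) and (36,155), so its long axis runs close to world y. The cell's base plate has corners near (430,68), (715,110), (697,240) and (412,195). The clamp and handle are on its left, which is world +y.

```bash
python3 - <<'E'
from h import *
f=lambda x,y:((x+.5)/4.2-.5+190,(y+.5)/4.2-.5+180)
b=np.array([ray("top",*f(*p),.008)[:2] for p in[(430,68),(715,110),(697,240),(412,195)]])
print(b.round(4)); a=(b[0]+b[3])/2-(b[1]+b[2])/2; print("baselen",np.linalg.norm(a),np.degrees(np.arctan2(a[1],a[0])),np.linalg.norm(b[0]-b[3]))
y=a/np.linalg.norm(a);print("cell origin from base",b.mean(0)-y*.033)
for nm,zz,x0 in(("gasket",.016,[(60,65),(188,100),(162,190),(36,155)]),):
    c=np.array([ray("top",*f(*p),zz)[:2] for p in x0]);print(nm,c.mean(0),np.linalg.norm(c[0]-c[1]),np.linalg.norm(c[1]-c[2]));e=c[0]-c[1]+c[3]-c[2];print(np.degrees(np.arctan2(e[1],e[0])))
# dark rings
im=np.load("top0.npz")["im"];g=im.max(2)
m=np.zeros_like(g);m[185:240,190:245]=(g[185:240,190:245]<105)
pts=np.argwhere(m)[:,::-1]
w=np.array([ray("top",*p,.016)[:2] for p in pts],np.float32);print("dark",cv2.minAreaRect(w),len(w))
# scene view: cross-check lid by plug height
z=np.load("scene0.npz");P=cloud("scene",z["d"])
c=np.linalg.norm(P[...,:2]-[.572,.041],axis=-1)<.065
m=(c&(P[...,2]>.007)&(P[...,2]<.05)).astype(np.uint8)
print("scene lid",cv2.minAreaRect(P[m>0][:,:2].astype(np.float32)),P[m>0].mean(0))
c=np.linalg.norm(P[...,:2]-[.547,-.249],axis=-1)<.055
m=(c&(P[...,2]>.027)&(P[...,2]<.037)).astype(np.uint8)
print("scene rim",cv2.minAreaRect(P[m>0][:,:2].astype(np.float32)))
s=robot.get_state();R=s["ee_rot"];print("tool delta to pre",R.T@(np.array([.572,.041,.2])-s["eef_pos"])*1e3)
E
```

```text
[[ 0.605  -0.1402]
 [ 0.5778 -0.3032]
 [ 0.5036 -0.2907]
 [ 0.5321 -0.1285]]
baselen 0.16494334596412888 80.27088175145593 0.07378353613800621
cell origin from base [ 0.54906161 -0.24820396]
gasket [0.57333621 0.04203021] 0.07599100607109581 0.05336168152566518
73.56821215811888
dark ((0.5732143521308899, 0.043831903487443924), (0.08340585231781006, 0.05952809751033783), 73.0481185913086) 262
scene lid ((0.5728581547737122, 0.04400497302412987), (0.09165754914283752, 0.06488800048828125), 73.65042114257812) [0.56919631 0.03766428 0.01751576]
scene rim ((0.5487698316574097, -0.24769356846809387), (0.08255330473184586, 0.06254003942012787), 79.94345092773438)
tool delta to pre [ 566.83262799 -538.50148799   22.89995402]
```

move_arm --pt "0.72 -0.69 0 0 0 0 1" --pt "0.72 -0.69 0 0 0 0 1" --pt "0.72 -0.69 0 0 0 0 1" --pt "0.72 -0.69 0 0 0 0 1" --pt "0.72 -0.69 0 0 0 0 1" --pt "0.72 -0.69 0 0 0 0 1" --pt "0.72 -0.69 0 0 0 0 1" --pt "0.72 -0.69 0 0 0 0 1" --pt "0.72 -0.69 0 0 0 0 1" --pt "0.72 -0.69 0 0 0 0 1" --pt "0.72 -0.69 0 0 0 0 1" --pt "0.72 -0.69 0 0 0 0 1" --newtons 40

```text
time: 1.6
eef_pos: [0.5346, -0.0091, 0.2223]
ee_rot: [[0.975, 0.22, -0.0], [0.22, -0.975, -0.0], [-0.0, 0.0, -1.0]]
ft_force: [0.3, -0.6, -0.6]
opening: 0.087
finger_force: 0.0
```

move_arm --pt "0.8 -0.7 0 0 0 -0.0842 1" --pt "0 0 0 0 0 -0.0842 1" --pt "0 0 0 0 0 -0.0842 1" --pt "0 0 0 0 0 -0.0842 1" --pt "0 0 0 0 0 -0.0842 1" --pt "0 0 0 0 0 -0.0842 1" --pt "0 0 0 0 -0.075 0 1" --pt "0 0 0 0 -0.075 0 1" --pt "0 0 0 0 -0.075 0 1" --pt "0 0 0 0 -0.075 0 1" --pt "0 0 0 0 -0.075 0 1" --pt "0 0 0 0 0 0 1"

```text
time: 3.1
eef_pos: [0.57, 0.0413, 0.2195]
ee_rot: [[0.197, 0.959, -0.205], [0.679, -0.284, -0.677], [-0.708, -0.005, -0.707]]
ft_force: [-0.3, 0.2, 0.5]
opening: 0.0868
finger_force: 0.0
```

```bash
cat >> h.py <<'E'
def to(p,n=""):
    s=robot.get_state();R=s["ee_rot"];d=R.T@(np.array(p)-s["eef_pos"])
    print(n,"t",round(s["time"],2),"pos",s["eef_pos"].round(4),"open",round(s["opening"],4),"ft",s["ft_force"].round(1),"\nR",R.round(3).tolist(),"\nq",s["qpos"].round(2),"\nunits",(d/.06).round(3))
def axes(a):
    a=np.radians(a);return np.array([-np.cos(a)*0+np.sin(a),-np.cos(a),0]),np.array([np.cos(a),np.sin(a),0]) # x,y dirs; a = angle of body y
E
python3 - <<'E'
from h import *
lx,ly=axes(73.3)
p=np.array([.573,.042,.009])+ly*.010
to(p,"grasp1")
R=robot.get_state()["ee_rot"];print(np.degrees(np.arctan2(R[1,1],R[0,1])))
im,d=robot.get_image("scene");cv2.imwrite("pics/s1.png",im)
E
```

```text
grasp1 t 3.1 pos [0.57   0.0413 0.2195] open 0.0868 ft [-0.3  0.2  0.5] 
R [[0.197, 0.959, -0.205], [0.679, -0.284, -0.677], [-0.708, -0.005, -0.707]] 
q [ 0.21  0.7   1.36 -0.67  1.53  0.68] 
units [2.618 0.064 2.343]
-16.496747536693306
```

move_arm --pt "0.6 0.016 0.54 0 0 0 1" --pt "0.6 0.016 0.54 0 0 0 1" --pt "0.6 0.016 0.54 0 0 0 1" --pt "0.5 0.016 0.43 0 0 0 1" --pt "0.2 0 0.18 0 0 0 1" --pt "0.1 0 0.09 0 0 0 1" --pt "0 0 0 0 0 0 1" --pt "0 0 0 0 0 0 1"

```text
time: 4.15
eef_pos: [0.5788, 0.0499, 0.0153]
ee_rot: [[0.205, 0.958, -0.201], [0.678, -0.287, -0.677], [-0.706, 0.002, -0.708]]
ft_force: [-0.2, 0.1, -0.4]
opening: 0.087
finger_force: 0.0
```

```bash
python3 - <<'E'
from h import *
lx,ly=axes(73.3)
to(np.array([.573,.042,.009])+ly*.010,"grasp1")
im,d=robot.get_image("scene");u,v=proj("scene",[.57,.04,.05]).astype(int)
c=im[v-75:v+75,u-95:u+95];cv2.imwrite("pics/s2.png",cv2.resize(c,None,fx=4,fy=4,interpolation=cv2.INTER_CUBIC));print(u,v)
E
```

```text
grasp1 t 4.15 pos [0.5788 0.0499 0.0153] open 0.087 ft [-0.2  0.1 -0.4] 
R [[0.205, 0.958, -0.201], [0.678, -0.287, -0.677], [-0.706, 0.002, -0.708]] 
q [ 0.22  1.    1.39 -0.7   1.29  0.9 ] 
units [ 0.084 -0.055  0.065]
229 187
```

View pics/s2.png

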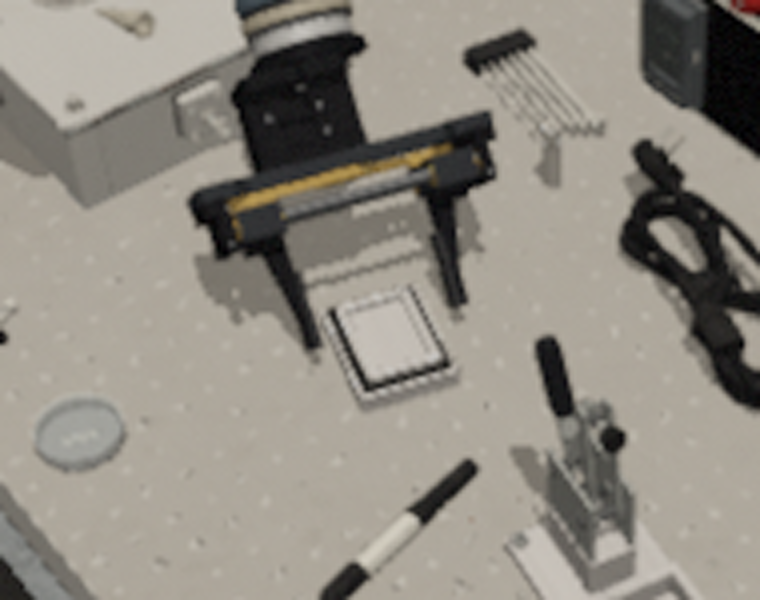

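The fingertips at (315,355) and (458,310) straddle the lid at (390,345), so I'll go down the last 6 mm and close.

move_arm --pt "0.08 -0.03 0.06 0 0 0 1" --pt "0 0 0 0 0 0 1" --pt "0 0 0 0 0 0 0" --pt "0 0 0 0 0 0 0" --pt "0 0 0 0 0 0 0" --pt "0 0 0 0 0 0 0" --pt "0 0 0 0 0 0 0" --pt "0 0 0 0 0 0 0" --newtons 45

```text
time: 5.2
eef_pos: [0.5764, 0.0511, 0.0079]
ee_rot: [[0.203, 0.958, -0.203], [0.677, -0.287, -0.677], [-0.707, 0.0, -0.707]]
ft_force: [-0.1, -0.6, 0.1]
opening: 0.0633
finger_force: 45.0
```

move_arm --pt "-0.25 0 -0.25 0 0 0 0" --pt "-0.5 0 -0.5 0 0 0 0" --pt "-0.5 0 -0.5 0 0 0 0" --pt "0 0 0 0 0.06 0 0" --pt "0 0 0 0 0.06 0 0" --pt "0 0 0 0 0.06 0 0" --pt "0 0 0 0 0.06 0 0" --pt "0 0 0 0 0.06 0 0" --pt "0 0 0 0 0.06 0 0" --pt "0 0 0 0 0.06 0 0" --pt "0 0 0 0 0.06 0 0" --pt "0 0 0 0 0.06 0 0"

```text
time: 6.7
eef_pos: [0.5761, 0.0511, 0.1156]
ee_rot: [[0.267, 0.959, 0.099], [0.901, -0.285, 0.328], [0.342, 0.002, -0.94]]
ft_force: [-1.4, 0.6, -2.8]
opening: 0.0635
finger_force: 45.0
```

move_arm --pt "0 0 0 0 0.06 0 0" --pt "0 0 0 0 0.06 0 0" --pt "0 0 0 0 0.06 0 0" --pt "0 0 0 0 0.03 0 0" --pt "0 0 0 0 0 0 0" --pt "0 0 0 0 0 0 0"

```text
time: 7.45
eef_pos: [0.5764, 0.0512, 0.1146]
ee_rot: [[0.201, 0.958, 0.203], [0.679, -0.286, 0.677], [0.706, 0.001, -0.708]]
ft_force: [-0.0, -0.1, -2.9]
opening: 0.0632
finger_force: 45.0
```

```bash
python3 - <<'E'
from h import *
lx,ly=axes(73.3)
to([.5764,.0511,.052],"stand")
im,d=robot.get_image("scene");p=robot.get_state()["eef_pos"];u,v=proj("scene",p).astype(int)
c=im[v-75:v+75,u-95:u+95];cv2.imwrite("pics/s3.png",cv2.resize(c,None,fx=4,fy=4,interpolation=cv2.INTER_CUBIC));print(u,v)
E
```

```text
stand t 7.45 pos [0.5764 0.0512 0.1146] open 0.0632 ft [-0.  -0.1 -2.9] 
R [[0.201, 0.958, 0.203], [0.679, -0.286, 0.677], [0.706, 0.001, -0.708]] 
q [-0.5   0.72  1.79  0.91  1.06 -0.86] 
units [-0.739 -0.001  0.737]
226 164
```

View pics/s3.png

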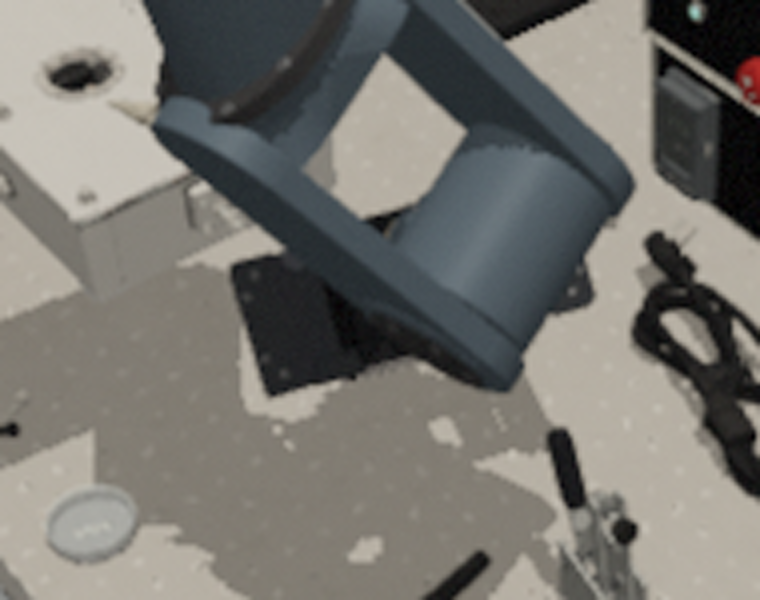

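The lid itself is hidden by the wrist; the gripper reads a good hold at 63 mm. I'll shift 40 mm towards +y, away from the clamp handle at (565,470), then lower it.

move_arm --pt "0.47 0 0.47 0 0 0 0" --pt "0 0 0 0 0 0 0" --pt "-0.35 0 0.35 0 0 0 0" --pt "-0.25 0 0.25 0 0 0 0" --pt "-0.08 0 0.08 0 0 0 0" --pt "0 0 0 0 0 0 0" --pt "0 0 0 0 0 0 0"

```text
time: 8.38
eef_pos: [0.5883, 0.0891, 0.057]
ee_rot: [[0.202, 0.958, 0.204], [0.678, -0.287, 0.677], [0.707, 0.001, -0.707]]
ft_force: [0.8, -0.5, -1.5]
opening: 0.0631
finger_force: 45.0
```

move_arm --pt "-0.02 0 0.02 0 0 0 0" --pt "0 0 0 0 0 0 0"

```text
time: 8.62
eef_pos: [0.5879, 0.0892, 0.0549]
ee_rot: [[0.202, 0.958, 0.203], [0.678, -0.287, 0.677], [0.707, 0.001, -0.707]]
ft_force: [-0.4, 0.4, -2.2]
opening: 0.0633
finger_force: 45.0
```

move_arm --pt "-0.02 0 0.02 0 0 0 0" --pt "0 0 0 0 0 0 0"

```text
time: 8.88
eef_pos: [0.5877, 0.0893, 0.0528]
ee_rot: [[0.203, 0.958, 0.203], [0.677, -0.287, 0.677], [0.707, -0.0, -0.707]]
ft_force: [-0.2, -0.4, -3.0]
opening: 0.0636
finger_force: 45.0
```

move_arm --pt "-0.01 0 0.01 0 0 0 0" --pt "0 0 0 0 0 0 0"

```text
time: 9.12
eef_pos: [0.5877, 0.0894, 0.0519]
ee_rot: [[0.203, 0.958, 0.203], [0.677, -0.287, 0.677], [0.707, -0.0, -0.707]]
ft_force: [-1.1, 0.2, -2.2]
opening: 0.063
finger_force: 45.0
```

move_arm --pt "-0.01 0 0.01 0 0 0 0" --pt "0 0 0 0 0 0 0"

```text
time: 9.38
eef_pos: [0.5878, 0.0894, 0.0514]
ee_rot: [[0.203, 0.958, 0.203], [0.677, -0.287, 0.678], [0.708, 0.0, -0.707]]
ft_force: [-0.8, 0.2, 0.6]
opening: 0.0635
finger_force: 45.0
```

move_arm --pt "0 0 0 0 0 0 0.4" --pt "0 0 0 0 0 0 0.8" --pt "0 0 0 0 0 0 1" --pt "0 0 0 0 0 0 1" --pt "0 0 0 0 0 0 1" --pt "0 0 -0.3 0 0 0 1" --pt "0 0 -0.7 0 0 0 1" --pt "0 0 -0.8 0 0 0 1" --pt "0 0 -0.8 0 0 0 1" --pt "0 0 0 0 0 0 1"

```text
time: 10.62
eef_pos: [0.5576, -0.0202, 0.1641]
ee_rot: [[0.202, 0.957, 0.21], [0.68, -0.291, 0.673], [0.705, 0.007, -0.709]]
ft_force: [0.5, 0.3, -0.6]
opening: 0.087
finger_force: 0.0
```

move_arm --pt "0 0 0 0 -0.075 0 1" --pt "0 0 0 0 -0.075 0 1" --pt "0 0 0 0 -0.075 0 1" --pt "0 0 0 0 -0.075 0 1" --pt "0 0 0 0 -0.075 0 1" --pt "0.8 0 0 0 -0.075 0 1" --pt "0.8 0 0 0 -0.075 0 1" --pt "0.8 0 0 0 -0.075 0 1" --pt "0.5 0 -0.5 0 -0.075 0 1" --pt "0 0 -0.5 0 -0.075 0 1" --pt "0 0 0 0 0 0 1" --pt "0 0 0 0 0 0 1"

```text
time: 12.12
eef_pos: [0.6122, 0.1741, 0.1754]
ee_rot: [[0.201, 0.958, -0.204], [0.677, -0.286, -0.678], [-0.708, -0.002, -0.707]]
ft_force: [0.5, 0.4, 0.5]
opening: 0.0871
finger_force: 0.0
```

```bash
python3 - <<'E'
from h import *
lx,ly=axes(73.3)
# expected: outer face on +ly side of TCP1 by 7.9mm
c=np.array([.5878,.0894,0])+ly*.0009
to(c+[0,0,.055],"slab mid")
for n in("top","scene"):
    im,d=robot.get_image(n);P=cloud(n,d)
    m=(np.linalg.norm(P[...,:2]-c[:2],axis=-1)<.06)&(P[...,2]>.06)&(P[...,2]<.092)
    if m.sum()>5: print(n,m.sum(),cv2.minAreaRect(P[m][:,:2].astype(np.float32)),np.percentile(P[m][:,2],90))
    u,v=proj(n,c).astype(int);cr=im[v-75:v+75,u-95:u+95];cv2.imwrite(f"pics/{n}4.png",cv2.resize(cr,None,fx=4,fy=4,interpolation=cv2.INTER_CUBIC))
E
```

```text
slab mid t 12.12 pos [0.6122 0.1741 0.1754] open 0.0871 ft [0.5 0.4 0.5] 
R [[0.201, 0.958, -0.204], [0.677, -0.286, -0.678], [-0.708, -0.002, -0.707]] 
q [ 0.37  0.88  1.1  -0.6   1.69  0.75] 
units [0.393 0.018 2.446]
top 287 ((0.5854334831237793, 0.08559296280145645), (0.021603267639875412, 0.06397436559200287), 73.54350280761719) 0.08630206718366336
scene 316 ((0.5851641893386841, 0.08724741637706757), (0.024883121252059937, 0.06415236741304398), 72.88783264160156) 0.08638420622354685
```

View pics/scene4.png

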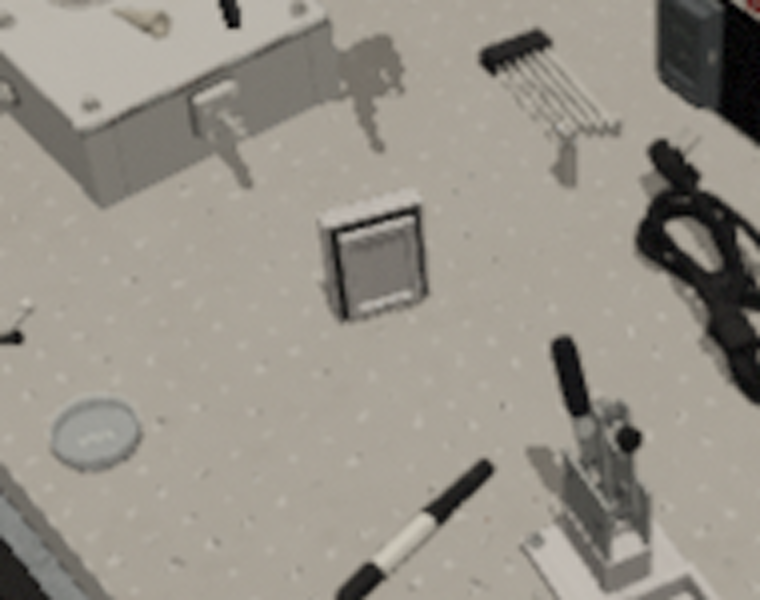

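The lid stands upright at about (375,255), with its sealing face towards the clamp and towards −y. I'll grasp it from the other side.

move_arm --pt "0.358 0.018 0 0 0 0 1" --pt "0 0 0.7 0 0 0 1" --pt "0 0 0.7 0 0 0 1" --pt "0 0 0.6 0 0 0 1" --pt "0 0 0.4 0 0 0 1" --pt "0 0 0.18 0 0 0 1" --pt "0 0 0 0 0 0 1" --pt "0 0 0 0 0 0 1" --pt "0 0 0 0 0 0 0.85" --pt "0 0 0 0 0 0 0.8"

```text
time: 13.48
eef_pos: [0.5877, 0.0843, 0.0524]
ee_rot: [[0.203, 0.958, -0.201], [0.678, -0.286, -0.677], [-0.707, 0.001, -0.708]]
ft_force: [0.0, 1.0, -0.1]
opening: 0.0746
finger_force: 0.0
```

```bash
python3 - <<'E'
from h import *
lx,ly=axes(73.3)
c=np.array([.5878,.0894,0])+ly*.0009
to(c+[0,0,.058],"slab mid")
E
```

```text
slab mid t 13.47 pos [0.5877 0.0843 0.0524] open 0.0746 ft [ 0.   1.  -0.1] 
R [[0.203, 0.958, -0.201], [0.678, -0.286, -0.677], [-0.707, 0.001, -0.708]] 
q [ 0.26  0.96  1.33 -0.66  1.39  0.86] 
units [ 0.002 -0.022 -0.135]
```

move_arm --pt "0 0 0 0 0 0 0.75" --pt "0 0 0 0 0 0 0.7" --pt "0 0 0 0 0 0 0" --pt "0 0 0 0 0 0 0" --pt "0 0 0 0 0 0 0" --pt "0 0 0 0 0 0 0" --pt "-0.25 0 -0.25 0 0 0 0" --pt "-0.5 0 -0.5 0 0 0 0" --pt "-0.5 0 -0.5 0 0 0 0" --pt "0 0 0 0 0 0 0" --newtons 45

```text
time: 14.72
eef_pos: [0.5907, 0.0841, 0.1623]
ee_rot: [[0.21, 0.958, -0.194], [0.679, -0.286, -0.676], [-0.703, 0.01, -0.711]]
ft_force: [0.1, 0.1, -2.4]
opening: 0.0639
finger_force: 45.0
```

move_arm --pt "0 0 0 0 0.065 0 0" --pt "0 0 0 0 0.065 0 0" --pt "0 0 0 0 0.065 0 0" --pt "0 0 0 0 0.065 0 0" --pt "0 0 0 0 0.065 0 0" --pt "0 0 0 0 0.065 0 0" --pt "0 0 0 0 0.065 0 0" --pt "0 0 0 0 0.065 0 0" --pt "0 0 0 0 0.065 0 0" --pt "0 0 0 0 0.065 0 0" --pt "0 0 0 0 0.065 0 0" --pt "0 0 0 0 0.035 0 0"

```text
time: 16.23
eef_pos: [0.5867, 0.0819, 0.1562]
ee_rot: [[0.205, 0.957, 0.203], [0.677, -0.289, 0.677], [0.707, -0.001, -0.707]]
ft_force: [-0.1, -0.2, -2.3]
opening: 0.0637
finger_force: 45.0
```

```bash
python3 - <<'E'
from h import *
cx,cy=axes(80)
# lid centre = TCP + ? : pinch = TCP-.010*z ; lid centre 16mm toward tool's lid-direction
R=robot.get_state()["ee_rot"];l=(R[:,0]+R[:,2]);l/=np.linalg.norm(l);print("l",l)
c=np.array([.548,-.2485,0])
# over-cell hover: slab centre z = .041+.08
# after yaw to 80 deg
z=np.array([*(cy[:2]*.707),-.707]);p=c+[0,0,.121]-cy*.016+z*.0085
print("goal",p);to(p,"hover")
print(np.degrees(np.arctan2(R[1,1],R[0,1])))
E
```

```text
l [ 2.88634869e-01  9.57439231e-01 -1.78915406e-04]
goal [ 0.54626517 -0.25833872  0.1149905 ]
hover t 16.23 pos [0.5867 0.0819 0.1562] open 0.0637 ft [-0.1 -0.2 -2.3] 
R [[0.205, 0.957, 0.203], [0.677, -0.289, 0.677], [0.707, -0.001, -0.707]] 
q [-0.44  0.65  1.77  0.91  1.09 -0.74] 
units [-4.462  0.992 -3.49 ]
-16.77625915083303
```

move_arm --pt "0.53 0 -0.53 0 0 0 0" --pt "0.53 0 -0.53 0 0 0 0" --pt "-0.497 0.124 -0.497 0 0 0 0" --pt "-0.497 0.124 -0.497 0 0 0 0" --pt "-0.497 0.124 -0.497 0 0 0 0" --pt "-0.497 0.124 -0.497 0 0 0 0" --pt "-0.497 0.124 -0.497 0 0 0 0" --pt "-0.497 0.124 -0.497 0 0 0 0" --pt "-0.497 0.124 -0.497 0 0 0 0" --pt "-0.497 0.124 -0.497 0 0 0 0" --pt "0 0 0 0.04 0 -0.04 0" --pt "0 0 0 0 0 0 0"

```text
time: 17.73
eef_pos: [0.5477, -0.2578, 0.2462]
ee_rot: [[0.123, 0.985, 0.121], [0.697, -0.173, 0.695], [0.706, -0.001, -0.708]]
ft_force: [0.6, 0.8, -2.1]
opening: 0.0635
finger_force: 45.0
```

```bash
python3 - <<'E'
from h import *
R=robot.get_state()["ee_rot"];print(np.degrees(np.arctan2(R[1,1],R[0,1])))
to([.5463,-.2583,.115],"hover")
E
```

```text
-9.967815977430037
hover t 17.73 pos [ 0.5477 -0.2578  0.2462] open 0.0635 ft [ 0.6  0.8 -2.1] 
R [[0.123, 0.985, 0.121], [0.697, -0.173, 0.695], [0.706, -0.001, -0.708]] 
q [-0.9   0.69  1.3   0.56  1.71 -0.81] 
units [-1.552 -0.019  1.539]
```

move_arm --pt "-0.6 -0.01 0.6 0 0 0 0" --pt "-0.6 -0.01 0.6 0 0 0 0" --pt "-0.5 0 0.49 0 0 0 0" --pt "-0.3 0 0.3 0 0 0 0" --pt "0 0 0 0 0 0 0" --pt "0 0 0 0 0 0 0"

```text
time: 18.48
eef_pos: [0.547, -0.2573, 0.0799]
ee_rot: [[0.12, 0.985, 0.123], [0.698, -0.172, 0.696], [0.706, 0.002, -0.708]]
ft_force: [0.1, -0.8, -1.4]
opening: 0.0637
finger_force: 45.0
```

```bash
python3 - <<'E'
from h import *
to([.5463,-.2583,.069],"hover")
o=[]
for n in("top","scene"):
    im,d=robot.get_image(n);np.savez(f"{n}5.npz",im=im,d=d)
    u,v=proj(n,[.548,-.2485,.06]).astype(int);cr=im[v-37:v+37,u-50:u+50];print(n,u,v)
    o.append(cv2.resize(cr,None,fx=4,fy=4,interpolation=cv2.INTER_CUBIC))
cv2.imwrite("pics/h5.png",np.hstack(o))
E
```

```text
hover t 18.48 pos [ 0.547  -0.2573  0.0799] open 0.0637 ft [ 0.1 -0.8 -1.4] 
R [[0.12, 0.985, 0.123], [0.698, -0.172, 0.696], [0.706, 0.002, -0.708]] 
q [-0.91  0.9   1.38  0.56  1.47 -0.97] 
units [-0.142 -0.008  0.115]
top 339 217
scene 299 262
```

View pics/h5.png

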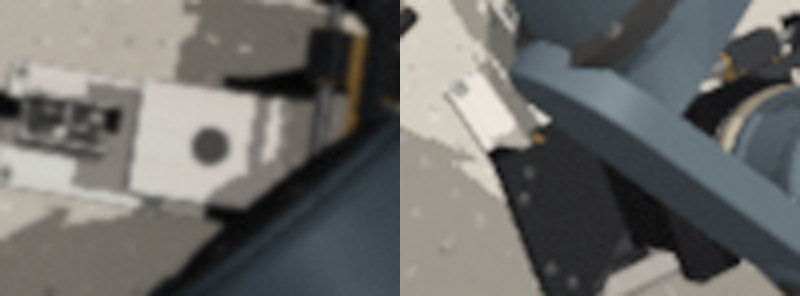

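In the top half of the picture, the held lid runs from x≈133 to 278 with a dark centre mark at (210,147). I'll use that mark to find the lid's centre.

```bash
python3 - <<'E'
from h import *
z=np.load("top5.npz");im=z["im"];g=im.max(2).astype(float)
u0,v0=339-50,217-37
P=cloud("top",z["d"]);
sub=g[v0+28:v0+46,u0+44:u0+61];m=(sub<125)
n,lab,st,ce=cv2.connectedComponentsWithStats(m.astype(np.uint8));i=1+st[1:,4].argmax();print(st[1:],ce[1:])
w=np.where(lab==i,np.clip(165-sub,0,None),0);vv,uu=np.indices(sub.shape)
u=(w*uu).sum()/w.sum()+u0+44;v=(w*vv).sum()/w.sum()+v0+28
print("mark px",u,v,"world",ray("top",u,v,.093),"depth z",np.median(P[v0+30:v0+46,u0+36:u0+45,2]))
c=(P[...,2]>.085)&(P[...,2]<.10)&(np.linalg.norm(P[...,:2]-[.548,-.24],axis=-1)<.05)
b=(im.min(2)>120)&c
e=P[b];print(b.sum(),cv2.minAreaRect(e[:,:2].astype(np.float32)),e[:,2].mean())
# plane tilt
A=np.c_[e[:,:2]-e[:,:2].mean(0),np.ones(len(e))];print("slope",np.linalg.lstsq(A,e[:,2],rcond=None)[0])
E
```

```text
[[ 4  4  9  9 63]] [[8.14285714 8.11111111]]
mark px 341.1316369465037 216.11160088158687 world [ 0.54804026 -0.24747398  0.093     ] depth z 0.09346940877989848
816 ((0.5480747818946838, -0.24638575315475464), (0.08105646818876266, 0.0644569918513298), 80.28815460205078) 0.09331791349391348
slope [ 0.00138603 -0.00946993  0.09331791]
```

```bash
python3 - <<'E'
from h import *
for n in("top","scene"):
    z=np.load(n+"0.npz");P=cloud(n,z["d"])
    q=(P[...,:2]-[.548,-.2485]);cx,cy=axes(80)
    a=q@cx[:2];b=q@cy[:2]
    rim=(abs(a)<.036)&(abs(b)<.046)&(P[...,2]>.026)&(P[...,2]<.038)
    A,B=a[rim],b[rim]
    pc=lambda x:np.percentile(x,[1,99])
    print(n,"a",pc(A),pc(A).mean(),"b",pc(B),pc(B).mean(), rim.sum())
    ins=(abs(a)<.03)&(abs(b)<.04)&(P[...,2]<.024)
    print(" inside",pc(a[ins]),pc(b[ins]),np.median(P[ins][:,2]))
    base=(abs(a)<.05)&(b<-.041)&(b>-.06)&(P[...,2]>.005)
    print(" base",pc(a[base]),pc(a[base]).mean(),b[base].min())
E
```

```text
top a [-0.02942853  0.03061096] 0.0005912146955851794 b [-0.04075819  0.03906895] -0.0008446189623294818 251
 inside [-0.0298607   0.02634665] [-0.03615305  0.03926225] 0.01554329927468612
 base [-0.03740536  0.04482114] 0.0037078918011607537 -0.059801854605068594
scene a [-0.02954884  0.03125499] 0.0008530762832663335 b [-0.03978566  0.04126609] 0.0007402145712270131 354
 inside [-0.02944144  0.02734815] [-0.03969504  0.03808049] 0.017399539802364146
 base [-0.03754707  0.03671475] -0.00041616151413861185 -0.059104302128406706
```

move_arm --pt "-0.0165 0.012 -0.0165 0 0 0 0" --pt "-0.2 0 0.2 0 0 0 0" --pt "-0.15 0 0.15 0 0 0 0" --pt "-0.1 0 0.1 0 0 0 0" --pt "0 0 0 0 0 0 0" --pt "0 0 0 0 0 0 0" --newtons 20

```text
time: 19.32
eef_pos: [0.5467, -0.2583, 0.04]
ee_rot: [[0.122, 0.985, 0.121], [0.697, -0.172, 0.697], [0.707, -0.0, -0.707]]
ft_force: [-0.4, -1.4, -1.7]
opening: 0.0633
finger_force: 20.0
```

move_arm --pt "-0.025 0 0.025 0 0 0 0" --pt "0 0 0 0 0 0 0"

```text
time: 19.58
eef_pos: [0.5468, -0.2583, 0.0393]
ee_rot: [[0.121, 0.985, 0.122], [0.696, -0.172, 0.697], [0.708, 0.001, -0.706]]
ft_force: [-0.9, -1.6, 4.1]
opening: 0.0637
finger_force: 20.0
```

move_arm --pt "-0.015 0 0.015 0 0 0 0" --pt "0 0 0 0 0 0 0"

```text
time: 19.82
eef_pos: [0.5469, -0.2583, 0.0392]
ee_rot: [[0.12, 0.985, 0.122], [0.695, -0.171, 0.698], [0.709, 0.001, -0.706]]
ft_force: [-2.1, -2.5, 9.0]
opening: 0.0637
finger_force: 20.0
```

move_arm --pt "-0.015 0 0.015 0 0 0 0" --pt "0 0 0 0 0 0 0"

```text
time: 20.08
eef_pos: [0.5469, -0.2583, 0.0391]
ee_rot: [[0.12, 0.985, 0.122], [0.694, -0.171, 0.699], [0.71, 0.001, -0.705]]
ft_force: [-1.8, -3.9, 13.5]
opening: 0.0636
finger_force: 20.0
```

```bash
python3 - <<'E'
from h import *
s=robot.get_state();print(s["ft_force"],s["moment"],s["eef_pos"])
E
```

```text
[-1.76947889 -3.94826049 13.48439817] [0.9619784  0.38238935 0.35848627] [ 0.54688272 -0.25832585  0.03910263]
```

move_arm --pt "0.025 0 -0.025 0 0 0 0" --pt "-0.012 -0.006 -0.012 0 0 0 0" --pt "0 0 0 0 0 0 0"

```text
time: 20.45
eef_pos: [0.5468, -0.2584, 0.0393]
ee_rot: [[0.121, 0.985, 0.123], [0.694, -0.172, 0.699], [0.709, 0.001, -0.705]]
ft_force: [-0.5, 0.7, 7.0]
opening: 0.0641
finger_force: 20.0
```

move_arm --pt "-0.015 0 0.015 0 0 0 0" --pt "0 0 0 0 0 0 0"

```text
time: 20.7
eef_pos: [0.5468, -0.2584, 0.0391]
ee_rot: [[0.12, 0.985, 0.123], [0.693, -0.172, 0.7], [0.71, 0.001, -0.704]]
ft_force: [-1.2, -0.9, 12.0]
opening: 0.0638
finger_force: 20.0
```

move_arm --pt "-0.015 0 0.015 0 0 0 0" --pt "0 0 0 0 0 0 0"

```text
time: 20.95
eef_pos: [0.5468, -0.2584, 0.039]
ee_rot: [[0.12, 0.985, 0.123], [0.693, -0.172, 0.701], [0.711, 0.001, -0.703]]
ft_force: [-2.1, -1.2, 14.7]
opening: 0.064
finger_force: 20.0
```

move_arm --pt "0.06 0 -0.06 0 0 0 0" --pt "0 0 0 0 0 0 0" --pt "0 0 0 0 0 0 0"

```text
time: 21.32
eef_pos: [0.5461, -0.2592, 0.0395]
ee_rot: [[0.122, 0.985, 0.121], [0.697, -0.172, 0.696], [0.707, -0.0, -0.707]]
ft_force: [0.7, -0.1, -1.8]
opening: 0.0637
finger_force: 20.0
```

move_arm --pt "-0.03 0 0.03 0 0 0 0" --pt "-0.015 0 0.015 0 0 0 0" --pt "0 0 0 0 0 0 0"

```text
time: 21.7
eef_pos: [0.5461, -0.2592, 0.0393]
ee_rot: [[0.12, 0.985, 0.122], [0.694, -0.171, 0.7], [0.71, 0.0, -0.704]]
ft_force: [-3.4, -3.2, 11.4]
opening: 0.0639
finger_force: 20.0
```

move_arm --pt "-0.02 0 0.02 0 0 0 0" --pt "0 0 0 0 0 0 0"

```text
time: 21.95
eef_pos: [0.5462, -0.2592, 0.0391]
ee_rot: [[0.12, 0.985, 0.122], [0.693, -0.171, 0.701], [0.711, 0.001, -0.703]]
ft_force: [-3.5, -3.8, 17.2]
opening: 0.064
finger_force: 20.1
```

```bash
python3 - <<'E'
from h import *
im,d=robot.get_image("top");np.savez("top6.npz",im=im,d=d);P=cloud("top",d)
g=im.max(2).astype(float)
p=proj("top",[.548,-.2485,.052]);u0,v0=int(p[0])-9,int(p[1])-9
sub=g[v0:v0+19,u0:u0+19];w=np.clip(140-sub,0,None);w[w<15]=0;vv,uu=np.indices(sub.shape)
u=(w*uu).sum()/w.sum()+u0;v=(w*vv).sum()/w.sum()+v0;print("mark",u,v,(w>0).sum(),ray("top",u,v,.0515))
cx,cy=axes(80);q=P[...,:2]-[.548,-.2485];a=q@cx[:2];b=q@cy[:2]
m=(abs(a)<.045)&(b>-.01)&(b<.046)&(P[...,2]>.042)&(P[...,2]<.06)&(im.min(2)>110)
pc=lambda x:np.percentile(x,[1,99]).round(4)
print(pc(a[m]),pc(b[m]),P[m][:,2].mean())
A=np.c_[a[m],b[m],np.ones(m.sum())];print("slope a,b",np.linalg.lstsq(A,P[m][:,2],rcond=None)[0])
c=im[200:240,300:360];cr=im[190:245,275:375];cv2.imwrite("pics/t6.png",cv2.resize(cr,None,fx=8,fy=8,interpolation=cv2.INTER_CUBIC))
print(robot.get_state()["moment"])
E
```

```text
mark 339.9615264310291 217.56709415076634 59 [ 0.54751279 -0.24954552  0.0515    ]
[-0.033   0.0305] [-0.0097  0.0401] 0.05289295049232564
slope a,b [-0.00859866  0.0023175   0.0528412 ]
[1.17554946 0.53553804 0.4964976 ]
```

View pics/t6.png

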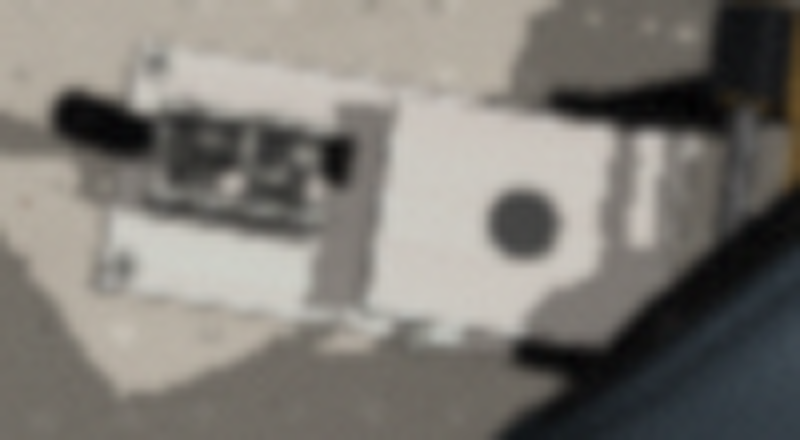

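The lid covers the mouth with its centre mark at (523,222) in this crop. I'll get sub-pixel edges of the base plate, rim and lid from profiles in the same camera.

```bash
cat > e.py <<'E'
from h import *
from scipy.ndimage import map_coordinates
cx,cy=axes(80);c0=np.array([.548,-.2485,0])
K,R,t=cal("top")
def px(P):
    q=(P@R.T+t)@K.T;return q[...,:2]/q[...,2:]
def edge(g,z,along,lo,hi,fixed):
    # returns edge coordinate with strongest gradient per fixed value
    s=np.arange(lo,hi,.0004);out=[]
    for f in fixed:
        A,B=(s,f+0*s) if along=="a" else (f+0*s,s)
        w=px(c0+A[:,None]*cx+B[:,None]*cy+[0,0,z])
        pr=map_coordinates(g,[w[:,1],w[:,0]],order=1)
        d=np.gradient(np.convolve(pr,np.ones(5)/5,"same"))[4:-4];i=abs(d).argmax();out.append((s[4+i],d[i]))
    o=np.array(out);k=np.polyfit(fixed,o[:,0],1)
    return f"{np.median(o[:,0])*1e3:.1f} sd {o[:,0].std()*1e3:.1f} ang {np.degrees(k[0]):.1f} grad {np.median(o[:,1]):.1f}"
g0=np.load("top0.npz")["im"].mean(2);g6=np.load("top6.npz")["im"].mean(2)
E
python3 - <<'E'
from e import *
r=np.arange
for n,g in(("0",g0),("6",g6)):
    print(n,"base a+",edge(g,.008,"a",.03,.048,r(.055,.115,.003)),"| a-",edge(g,.008,"a",-.048,-.03,r(.055,.115,.003)),"| y+",edge(g,.008,"b",.108,.13,r(-.03,-.012,.002)))
print("base0 y-",edge(g0,.008,"b",-.062,-.044,r(-.03,.03,.003)), "a+",edge(g0,.008,"a",.03,.048,r(-.045,.11,.003)))
print("rim0 a+",edge(g0,.032,"a",.022,.036,r(-.03,.03,.003)),"| a-",edge(g0,.032,"a",-.036,-.026,r(-.03,.03,.003)),"| y-",edge(g0,.032,"b",-.046,-.036,r(-.02,.02,.003)),"| y+",edge(g0,.032,"b",.036,.046,r(-.02,.02,.003)))
print("mouth0 a+",edge(g0,.032,"a",.018,.028,r(-.03,.03,.003)),"| a-",edge(g0,.032,"a",-.03,-.02,r(-.03,.03,.003)),"| y-",edge(g0,.032,"b",-.038,-.03,r(-.02,.02,.003)),"| y+",edge(g0,.032,"b",.03,.039,r(-.02,.02,.003)))
z=.052
print("lid6 a+",edge(g6,z,"a",.024,.04,r(-.0,.038,.003)),"| a-",edge(g6,z,"a",-.04,-.024,r(.0,.038,.003)),"| y+",edge(g6,z,"b",.034,.05,r(-.025,.026,.003)))
for h in np.linspace(-.036,.036,13):
    s=np.array([h]);
s=r(-.044,.0441,.002);w=px(c0+s[:,None]*cx+.012*cy+[0,0,.032]);print("prof a",map_coordinates(g0,[w[:,1],w[:,0]],order=1).astype(int))
s=r(-.056,.0561,.002);w=px(c0+s[:,None]*cy+[0,0,.032]);print("prof b",map_coordinates(g0,[w[:,1],w[:,0]],order=1).astype(int))
E
```

```text
0 base a+ 38.8 sd 1.7 ang -1.4 grad -2.4 | a- -34.8 sd 1.0 ang 0.7 grad 2.5 | y+ 116.0 sd 3.3 ang 29.8 grad -3.6
6 base a+ 38.6 sd 2.2 ang 0.4 grad -2.7 | a- -35.2 sd 4.0 ang 6.6 grad 3.4 | y+ 116.0 sd 3.4 ang 33.6 grad -4.4
base0 y- -50.8 sd 1.3 ang -2.8 grad 1.8 a+ 31.6 sd 3.4 ang 3.4 grad 2.8
rim0 a+ 27.4 sd 2.1 ang -2.6 grad 3.6 | a- -30.0 sd 1.5 ang 1.1 grad 0.1 | y- -37.6 sd 0.0 ang -0.0 grad -4.9 | y+ 39.6 sd 0.7 ang -2.1 grad -4.2
mouth0 a+ 23.6 sd 1.4 ang -1.0 grad -4.0 | a- -25.4 sd 2.4 ang 0.6 grad 2.2 | y- -36.0 sd 0.4 ang 0.3 grad -5.7 | y+ 37.2 sd 2.0 ang -1.4 grad -2.4
lid6 a+ 32.0 sd 1.3 ang 2.4 grad -3.1 | a- -33.2 sd 2.9 ang -6.7 grad 6.4 | y+ 40.4 sd 0.5 ang 0.2 grad -6.9
prof a [135 135 132 129 143 151 148 139 135 137 145 154 159 159 156 150 143 138
 136 137 137 136 134 132 133 135 137 138 141 146 151 153 151 143 120 113
 128 145 152 147 132 129 131 134 135]
prof b [137 138 139 141 148 156 160 159 153 136 110  86  84  99 123 138 140 135
 133 133 134 133 132 132 133 132 132 133 133 133 133 132 131 132 134 134
 134 134 133 133 130 125 125 139 150 150 145 133 114  98  95 103 121 140
 149 148 138]
```

move_arm --pt "0.06 0 -0.06 0 0 0 0" --pt "0.0095 0.028 0.0095 0 0 0 0" --pt "0 0 0 0 0 0 0" --pt "-0.03 0 0.03 0 0 0 0" --pt "-0.02 0 0.02 0 0 0 0" --pt "0 0 0 0 0 0 0"

```text
time: 22.75
eef_pos: [0.548, -0.2586, 0.0353]
ee_rot: [[0.122, 0.985, 0.121], [0.697, -0.172, 0.697], [0.707, -0.0, -0.707]]
ft_force: [0.6, 1.0, -3.0]
opening: 0.0637
finger_force: 20.0
```

move_arm --pt "-0.02 0 0.02 0 0 0 0" --pt "0 0 0 0 0 0 0"

```text
time: 23.0
eef_pos: [0.548, -0.2587, 0.0348]
ee_rot: [[0.121, 0.985, 0.122], [0.696, -0.172, 0.697], [0.708, 0.0, -0.706]]
ft_force: [-0.7, -0.3, 2.1]
opening: 0.0638
finger_force: 20.0
```

The lid dropped in and is now at seated height. I'll press lightly and release.

move_arm --pt "-0.02 0 0.02 0 0 0 0" --pt "-0.02 0 0.02 0 0 0 0" --pt "0 0 0 0 0 0 0"

```text
time: 23.38
eef_pos: [0.548, -0.2587, 0.0344]
ee_rot: [[0.119, 0.985, 0.122], [0.694, -0.171, 0.7], [0.71, 0.001, -0.704]]
ft_force: [-3.8, -2.3, 13.3]
opening: 0.0639
finger_force: 20.0
```

move_arm --pt "0.04 0 -0.04 0 0 0 0" --pt "0 0 0 0 0 0 0.75" --pt "0 0 0 0 0 0 0.85" --pt "0 0 0 0 0 0 1" --pt "0 0 0 0 0 0 1" --pt "0 0 0 0 0 0 1" --pt "0 0 -0.2 0 0 0 1" --pt "0 0 -0.5 0 0 0 1" --pt "0 0 -0.7 0 0 0 1" --pt "0 0 -0.7 0 0 0 1" --pt "0 0 -0.7 0 0 0 1" --pt "0 0 0 0 0 0 1"

```text
time: 24.88
eef_pos: [0.528, -0.38, 0.1555]
ee_rot: [[0.12, 0.985, 0.127], [0.701, -0.175, 0.691], [0.703, 0.006, -0.712]]
ft_force: [-1.0, 0.5, 0.1]
opening: 0.0869
finger_force: 0.0
```

```bash
python3 - <<'E'
from h import *
to([.548,-.2485,.1],"")
o=[]
cx,cy=axes(80)
for n in("top","scene"):
    im,d=robot.get_image(n);np.savez(f"{n}7.npz",im=im,d=d);P=cloud(n,d)
    q=P[...,:2]-[.548,-.2485];a=q@cx[:2];b=q@cy[:2]
    m=(abs(a)<.028)&(abs(b)<.038)&(P[...,2]<.07)&(P[...,2]>.02)
    if m.sum()>30:
        print(n,m.sum(),"slope a,b,z",np.linalg.lstsq(np.c_[a[m],b[m],np.ones(m.sum())],P[m][:,2],rcond=None)[0])
    u,v=proj(n,[.548,-.22,.06]).astype(int);cr=im[v-50:v+50,u-50:u+50]
    o.append(cv2.resize(cr,None,fx=4,fy=4,interpolation=cv2.INTER_CUBIC))
cv2.imwrite("pics/h7.png",np.hstack(o))
E
```

```text
t 24.88 pos [ 0.528  -0.38    0.1555] open 0.0869 ft [-1.   0.5  0.1] 
R [[0.12, 0.985, 0.127], [0.701, -0.175, 0.691], [0.703, 0.006, -0.712]] 
q [-1.02  0.89  1.13  0.49  1.74 -0.93] 
units [ 0.926 -0.059  2.215]
top 784 slope a,b,z [-0.00739763 -0.00067742  0.04848121]
scene 730 slope a,b,z [0.01707895 0.01476748 0.04840932]
```

View pics/h7.png

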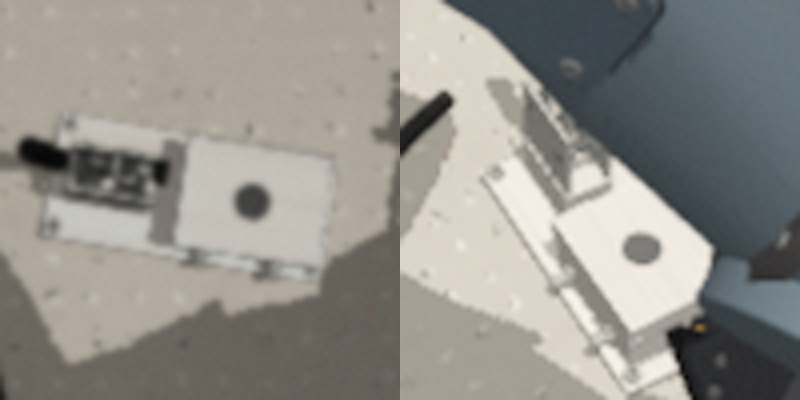

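The lid is seated level at z≈48 mm, with its centre mark at (252,202). The clamp is still open. Next I go to the handle.

move_arm --pt "0.47 0 -0.47 0 0 0 1" --pt "0.47 0 -0.47 0 0 0 1" --pt "0.47 0 -0.47 0 0 0 1" --pt "0 0 0 0 -0.075 0 1" --pt "0 0 0 0 -0.075 0 1" --pt "0 0 0 0 -0.075 0 1" --pt "0 0 0 0 -0.075 0 1" --pt "0 0 0 0 -0.075 0 1" --pt "0.8 0 0 0 0 0 0.6" --pt "0.8 0 0 0 0 0 0.6" --pt "0.8 0 0 0 0 0 0.6" --pt "0 0 0 0 0 0 0.6"

```text
time: 26.48
eef_pos: [0.5513, -0.2283, 0.2706]
ee_rot: [[0.165, 0.986, -0.004], [0.986, -0.165, 0.004], [0.003, -0.005, -1.0]]
ft_force: [-0.4, -0.2, -0.1]
opening: 0.0564
finger_force: 0.0
```

```bash
python3 - <<'E'
from h import *
cx,cy=axes(80)
for n in("top0","scene0","top7"):
    z=np.load(n+".npz");P=cloud(n[:-1],z["d"]);q=P[...,:2]-[.5498,-.2489];a=q@cx[:2];b=q@cy[:2]
    m=(abs(a)<.03)&(b>.105)&(b<.15)&(P[...,2]>.09)&(P[...,2]<.16)&(z["im"].max(2)<70)
    print(n,m.sum(),np.median(a[m]),np.percentile(a[m],[10,90]),np.percentile(b[m],[5,95]),P[m][:,2].max())
g=np.array([.5498,-.2489,.112])+cy*.1236
to(g,"grip");to(g+[0,0,.06],"above")
E
```

```text
top0 87 -0.00034497370418613306 [-0.00547689  0.00488934] [0.10768036 0.13456894] 0.14520857294091893
scene0 107 -0.0012568380570087264 [-0.00567416  0.00378923] [0.1099635  0.12912666] 0.14391960012031246
top7 75 -0.001114508046573715 [-0.00576625  0.00407351] [0.11007948 0.13371935] 0.14387256656760197
grip t 26.48 pos [ 0.5513 -0.2283  0.2706] open 0.0564 ft [-0.4 -0.2 -0.1] 
R [[0.165, 0.986, -0.004], [0.986, -0.165, 0.004], [0.003, -0.005, -1.0]] 
q [-0.58  0.44  1.45  0.    1.26 -0.41] 
units [1.708 0.064 2.649]
above t 26.48 pos [ 0.5513 -0.2283  0.2706] open 0.0564 ft [-0.4 -0.2 -0.1] 
R [[0.165, 0.986, -0.004], [0.986, -0.165, 0.004], [0.003, -0.005, -1.0]] 
q [-0.58  0.44  1.45  0.    1.26 -0.41] 
units [1.711 0.059 1.649]
```

move_arm --pt "0.85 0.025 0 0 0 0 0.6" --pt "0.86 0.025 0 0 0 0 0.6" --pt "0 0 0.7 0 0 0 0.6" --pt "0 0 0.7 0 0 0 0.6" --pt "0 0 0.7 0 0 0 0.6" --pt "0 0 0.4 0 0 0 0.6" --pt "0 0 0.15 0 0 0 0.6" --pt "0 0 0 0 0 0 0.6" --pt "0 0 0 0 0 0 0.6"

```text
time: 27.6
eef_pos: [0.5736, -0.1338, 0.1145]
ee_rot: [[0.172, 0.985, 0.002], [0.985, -0.172, -0.001], [-0.001, 0.002, -1.0]]
ft_force: [0.6, -0.2, 0.7]
opening: 0.0525
finger_force: 0.0
```

move_arm --pt "0 0 0 0 0 0 0" --pt "0 0 0 0 0 0 0" --pt "0 0 0 0 0 0 0" --pt "0 0 0 0 0 0 0" --pt "0 0 0 0 0 0 0" --pt "0 0 0 0 0 0 0" --newtons 25

```text
time: 28.35
eef_pos: [0.5719, -0.133, 0.1134]
ee_rot: [[0.171, 0.985, -0.002], [0.985, -0.171, 0.001], [0.0, -0.002, -1.0]]
ft_force: [-3.0, 0.7, 3.0]
opening: 0.0142
finger_force: 25.0
```

move_arm --pt "0.08 0 0.048 0 0 0 0" --pt "0.078 0 0.055 0 0 0 0" --pt "0.07 0 0.065 0 0 0 0" --pt "0.063 0 0.072 0 0 0 0" --pt "0.052 0 0.08 0 0 0 0" --pt "0.046 0 0.083 0 0 0 0" --pt "0 0 0 0 0 0 0"

```text
time: 29.22
eef_pos: [0.5762, -0.1099, 0.0886]
ee_rot: [[0.172, 0.985, -0.002], [0.985, -0.172, 0.001], [0.0, -0.002, -1.0]]
ft_force: [-3.7, 0.8, 0.7]
opening: 0.0141
finger_force: 25.0
```

move_arm --pt "0.035 0 0.088 0 0 0 0" --pt "0.027 0 0.092 0 0 0 0" --pt "0.015 0 0.094 0 0 0 0" --pt "0.007 0 0.094 0 0 0 0" --pt "0 0 0 0 0 0 0"

```text
time: 29.85
eef_pos: [0.5771, -0.1053, 0.0668]
ee_rot: [[0.172, 0.985, -0.001], [0.985, -0.172, 0.0], [-0.0, -0.001, -1.0]]
ft_force: [-4.2, -1.8, 3.5]
opening: 0.0145
finger_force: 25.0
```

move_arm --pt "-0.008 0 0.098 0 0 0 0" --pt "-0.015 0 0.1 0 0 0 0" --pt "0 0 0 0 0 0 0" --pt "0 0 0 0 0 0 0"

```text
time: 30.35
eef_pos: [0.577, -0.1064, 0.0571]
ee_rot: [[0.172, 0.985, -0.001], [0.985, -0.172, 0.0], [0.0, -0.001, -1.0]]
ft_force: [-7.3, 1.3, 16.3]
opening: 0.0139
finger_force: 25.0
```

```bash
python3 - <<'E'
from h import *
cx,cy=axes(80)
to([.5498,-.2489,.1])
p=robot.get_state()["eef_pos"]-[.5498,-.2489,0];print("TCP cell a,b,z",p@cx,p@cy,p[2])
o=[]
for n in("top","scene"):
    im,d=robot.get_image(n)
    u,v=proj(n,[.555,-.20,.06]).astype(int);cr=im[v-50:v+50,u-50:u+50]
    o.append(cv2.resize(cr,None,fx=4,fy=4,interpolation=cv2.INTER_CUBIC))
cv2.imwrite("pics/h8.png",np.hstack(o))
E
```

```text
t 30.35 pos [ 0.577  -0.1064  0.0571] open 0.0139 ft [-7.3  1.3 16.3] 
R [[0.172, 0.985, -0.001], [0.985, -0.172, 0.0], [0.0, -0.001, -1.0]] 
q [-0.37  0.71  1.65  0.    0.78 -0.2 ] 
units [-2.416 -0.038 -0.716]
TCP cell a,b,z 0.002006249433331013 0.14500253961143475 0.05709885638216429
```

View pics/h8.png

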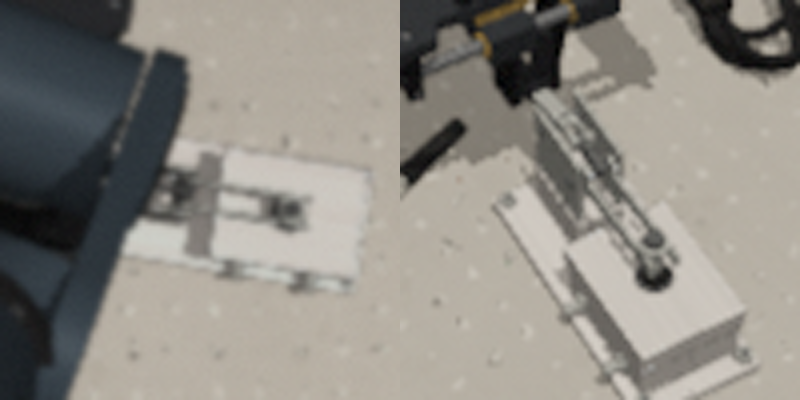

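The arm is down and the foot is on the lid's mark at (655,275). I'll push on to the stop.

move_arm --pt "-0.005 0 0.04 0 0 0 0" --pt "0 0 0 0 0 0 0" --pt "0 0 0 0 0 0 0"

```text
time: 30.82
eef_pos: [0.577, -0.1065, 0.0566]
ee_rot: [[0.172, 0.985, -0.0], [0.985, -0.172, 0.0], [0.0, -0.0, -1.0]]
ft_force: [-10.0, 2.0, 27.6]
opening: 0.0141
finger_force: 25.0
```

move_arm --pt "-0.005 0 0.04 0 0 0 0" --pt "0 0 0 0 0 0 0" --pt "0 0 0 0 0 0 0"

```text
time: 31.2
eef_pos: [0.577, -0.1067, 0.0551]
ee_rot: [[0.172, 0.985, 0.0], [0.985, -0.172, 0.0], [0.0, 0.0, -1.0]]
ft_force: [-12.1, 2.8, 33.8]
opening: 0.0142
finger_force: 25.0
```

move_arm --pt "0 0 0 0 0 0 0.4" --pt "0 0 0 0 0 0 0.5" --pt "0 0 0 0 0 0 0.6" --pt "0 0 -0.3 0 0 0 0.6" --pt "0 0 -0.7 0 0 0 0.6" --pt "0 0 -0.8 0 0 0 0.6" --pt "0 0 -0.8 0 0 0 0.6" --pt "0.8 0 0 0 0 0 0.6" --pt "0.8 0 0 0 0 0 0.6" --pt "0.8 0 0 0 0 0 0.6" --pt "0 0 0 0 0 0 0.6"

```text
time: 32.58
eef_pos: [0.6025, 0.0378, 0.2075]
ee_rot: [[0.167, 0.986, 0.002], [0.986, -0.167, 0.001], [0.001, 0.002, -1.0]]
ft_force: [-0.7, -0.2, -0.4]
opening: 0.0518
finger_force: 0.0
```

```bash
python3 - <<'E'
from h import *
cx,cy=axes(80)
o=[]
for n in("top","scene"):
    im,d=robot.get_image(n);P=cloud(n,d);q=P[...,:2]-[.5492,-.2489];a=q@cx[:2];b=q@cy[:2]
    m=(abs(a)<.007)&(b>.125)&(b<.185)&(P[...,2]>.03)&(P[...,2]<.11)&(im.max(2)<80)
    if m.sum()>8:
        k=np.polyfit(b[m],P[m][:,2],1);print(n,m.sum(),"slope",np.arctan(k[0]),"z@.15",np.polyval(k,.15),b[m].min(),b[m].max())
    m=(abs(a)<.028)&(abs(b)<.038)&(P[...,2]<.052)&(P[...,2]>.04)
    if m.sum()>30: print(" lid",m.sum(),np.linalg.lstsq(np.c_[a[m],b[m],np.ones(m.sum())],P[m][:,2],rcond=None)[0])
print(robot.get_state()["eef_pos"],robot.get_state()["time"])
E
```

```text
top 100 slope -0.23832427585594376 z@.15 0.06902173530841843 0.12842185983660775 0.1709737782700673
 lid 648 [ 0.00078706 -0.00080638  0.0481827 ]
scene 66 slope -0.18728608857660425 z@.15 0.06915413471326234 0.12820242387906977 0.16842848723700013
 lid 608 [0.00112731 0.000767   0.04861316]
[0.60229396 0.03475406 0.2071322 ] 32.675
```

```bash
python3 -c "
from rig import robot
print(robot.sign_off())"
```

```text
the job is handed in; nothing more can be done
None
```

The cell is closed and handed in: the lid sits sealing face down and level in the mouth, and the clamp handle is down on its stop with the rubber foot on the lid. I didn't measure the foot's force directly.

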